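# Fold out the crank of a kitchen press and clamp the tin

### The arm

A 7-joint arm with a two-finger parallel gripper is mounted at the origin on the work surface. World frame = base frame: x ahead of the robot, y to its left, z up, the work surface at z = 0. Lengths are in mm, angles in rad, forces in N, time in s.
With the tool pointing down it reaches from about 425 to 1025 mm from the base axis. Payload 3.6 kg.
Tool frame: the origin (TCP) lies at the very end of the fingers, on their centre line; the grasp point (between the pads) lies 19 mm behind it; z points along the fingers, y is the direction in which the jaws open and shut (so a half turn about z gives the same grasp; the last joint's range is limited). The gripper opens to 85 mm and grips with 20 to 120 N. Pads are 22 mm wide; open, the fingers measure 114 mm over their backs; the gripper's body (76 mm by 85 mm) begins 54 mm behind the grasp point. The pads swing forward as they close: fully open they stand 13 mm farther back than shut.
Start: joints at [1.022, 0.591, 0.048, 1.609, -0.033, 0.943, -0.034], TCP at [318.482, -651.306, 231.302] pointing down, gripper open.
Joint ranges: [-2.69, 2.69], [-0.47, 2.24], [-1.27, 1.36], [0.19, 2.51], [-1.53, 4.68], [0.08, 2.07], [-3.09, 3.09]. Speed limits (rad/s): [2.57, 2.57, 3.14, 3.14, 3.14, 3.14, 3.14].

### API

Orientations are given as a unit quaternion [w, x, y, z].
In Python, from cell import env, vision gives the robot as it stands.
- The arm moves only by the tool jog_arm, never from a script. Its argument "series" is a list of rows, each a list of 5 numbers: the shift along the tool's x, y, z in mm, then the turn about the tool's z in degrees, then the finger opening in mm, from 0 to 85.4. A call has 1 to 12 rows; each row shifts and turns the commanded pose from where the row before left it, along the tool's axes as they then stand; what a row does not reach is not made up. A row lasts 1/12 s, in which the tool goes at most 41.7 mm and 7.16 degrees, less where a joint would pass 70% of its speed; a pose out of reach is approached as far as the arm can. A call with a gripper value outside its range is refused whole. The fingers move at their own pace and stop on an object; the grip force is fixed at half the most. Time passes only in rows, so rows that do not move let the fingers close. It gives the time, the measured TCP pose, the force and the opening at its end, in the units of the state.
- env.observe(): the state, without advancing time (a new reading comes with each control period).
- vision.read_camera(name): name is "scene" or "top" or "wrist"; returns a dict with "image" (400x640x3 uint8, red, green, blue), "depth" (400x640 float32, mm along the optical axis (not along the pixel's ray), 0 where there is no reading), "fx", "fy", "cx", "cy" (pixels), "position" and "rotation" of the camera in the world. Camera axes: x right, y up, looking along -z (the intrinsics and any distortion apply to the point x, -y, -z); pixel columns grow to the right and rows downward; lengths in mm; the calibration is good to about 2 mm. A picture is of the moment at which its call begins.
- env.finish_job(): hands the job in, once; it reports no verdict.
The state is a dict: "time": time; "joint_pos": joint angles; "qd": joint speeds; "tau": joint torques, N m; "eef_pos": TCP position; "ee_rot": TCP orientation; "wrist_force": force on the tool from outside, world axes, zero at the start; "torque": the same for the moment, N m; "gripper_width": finger opening in mm.
Only numpy, scipy, OpenCV 4.12 (cv2) and the standard library are available. Lean on these libraries where they do the work, as an engineer would, in place of code of your own. Each camera call takes 0.05 s, during which the arm holds its last target.

### The job

The tin standing in the small screw press has to be clamped. Swing the press's folded crank handle upright, then wind the crank clockwise (seen from above) by that handle until the pressure plate has come down on the tin's lid and holds it firmly: stop once the crank has become clearly heavier to turn, before the lid is crushed. Let go with the handle left upright, and do not disturb the tin or the things around the press.

Things in the scene. Friction and masses are not known exactly. Their poses are not given: they have to be found in the camera images.
- press: Arch-shaped screw press, screwed to the table: two steel posts (24 mm diameter, 118 mm either side along its y) and a grey beam (50 x 275 x 30 mm, top at 210 mm). Origin: on the table, straight under the vertical spindle; z up. A round steel pressure plate (80 mm diameter, 11 mm thick) hangs on the spindle, 8 to 34 mm above the tin's lid at the start (different each time, not reported).
- crank (a joint): Crank angle in rad, about the vertical spindle. At 0 the crank arm points along the press's +x; it grows clockwise seen from above (lowering the plate). Starts between -1.5 and 1.5. Kept moving, it takes about 9 N along the circle at the handle to turn it freely, 13 N at 65 N clamp pressure, 15 N at 100 N; friction holds it, so less remains when the hand pauses, but the rise of 4 to 6 N is the same.
- fold (a joint): Angle of the folding handle in rad: 0 lying flat, back along the crank arm towards the spindle; 1.57 upright; stop at 1.6. A stiff hinge (0.06 N m) that stays where it is left. Its axis is level and square to the crank arm, so a push in or out along the arm folds it.
- hub (a point): Point on the spindle axis on top of the crank's round hub (34 mm diameter), 222 mm above the table. The steel crank arm (14 mm wide, 12 mm thick, its top at 230 mm) runs outward from here.
- pivot (a point): Middle of the folding hinge at the end of the crank arm, 75 mm from the spindle axis, 246 mm above the table, between two 4 mm cheeks that are 22 mm wide over all. Goes round with the crank.
- grip (a point): Point on the folding handle's axis, 60 mm from the hinge: the place to hold. The handle is a black round sleeve, 19 to 23 mm thick, 22 to 86 mm from the hinge; it spins freely on its stem, so a hold need not turn with the crank. Folded, the point is 15 mm out from the spindle axis, 246 mm above the table, the sleeve 5 mm clear of the arm; upright, 306 mm up, right above the hinge.
- tin: Round steel tin, 90 mm in diameter (94 mm at the lid), 65 mm high, 0.5 kg, loose on a wooden board 18 mm thick under the press. Origin: centre of its underside; lid top 65 mm above.
- tumbler: Drinking glass, 66 mm wide, 100 mm high, upright beside the press. Origin: centre of its underside.
- mug: White mug, 76 mm wide, 85 mm high, upright beside the press. Origin: centre of its underside.
- canister: Clear jar with a steel cap, 74 mm wide, 110 mm high, upright beside the press. Origin: centre of its underside.
- nut (a point): Lower end of the spindle's fixed sleeve, on the axis, 150 mm above the table. One rad of crank lowers the plate 5 mm. The plate is sprung: from first touch its pressure on the lid grows 25 N per mm, so 125 N per rad of crank. Firm is 40 to 100 N (aim at 65 N, half a rad past first touch); over 120 N crushes the lid. The screw does not run back when let go.
There are look-alikes about, which are no part of the job. Leave any blue, green or yellow look-alike of the tin alone.

How it is judged:
By the outcome, as a careful person would: the job done as asked, in the order asked, and still so for the second after the job is handed in, with the robot touching nothing.
It also fails if it takes over 69 s, if anything falls off the work surface, if the arm or the gripper's body presses on something with over 40 N, if the wrist force passes 120 N, or if a joint passes its speed limit or range.

## Working session

There is one attempt and no reset: what is moved stays moved. The work goes in short steps, Python scripts to look and compute and a tool call to move; the robot and the scene stay as the last step left them, time stands still between calls to the robot, and variables do not carry over. Pictures are saved under pics/ and viewed, and the job is handed in when it is done.

Besides the shell and the picture viewer there is one more tool, called after ">>>" as name([rows], argument=value, ...), one row to a line, values as JSON. jog_arm: Moves the arm, as the interface text tells. Its arguments: {"type":"object","properties":{"series":{"type":"array"}},"required":["series"]}

```bash
ls; mkdir -p pics; python3 - <<'E'
from cell import env, vision
import cv2
s=env.observe();print(s)
for n in("scene","top","wrist"):
    c=vision.read_camera(n);cv2.imwrite(f"pics/{n}0.png",c["image"][:,:,::-1])
    print(n,c["fx"],c["fy"],c["cx"],c["cy"],c["position"],c["rotation"],[k for k in c])
E
```

```text
pics
{'time': 0.0, 'joint_pos': array([ 1.02251413,  0.59209847,  0.04830302,  1.60984479, -0.03331806,
        0.94272595, -0.03371957]), 'qd': array([ 0.0001051 ,  0.00131543,  0.00072737, -0.00020601, -0.00017112,
       -0.00070528, -0.00016451]), 'tau': array([-1.21858608e-03, -5.48695385e+01,  1.54635295e+00, -1.98123926e+01,
        9.48239118e-03,  8.76972423e-03,  1.54799454e-05]), 'eef_pos': array([ 318.10455935, -650.54558543,  230.1475203 ]), 'ee_rot': array([-1.09223701e-03,  9.74251913e-01,  2.25459352e-01, -3.11241282e-04]), 'wrist_force': array([0.2529724 , 0.91150525, 0.32066314]), 'torque': array([ 0.0412088 ,  0.00639564, -0.01980424]), 'gripper_width': 85.18694305082495}
scene 479.0853562325714 479.0853562325714 323.8781023550574 196.13286385853584 [1035.97806577  439.39295637 1309.51914617] [0.40933108 0.12116739 0.24635419 0.87010123] ['image', 'depth', 'fx', 'fy', 'cx', 'cy', 'position', 'rotation']
top 368.7377804936277 368.7377804936277 317.33997250722746 202.4482638976288 [ 366.91077289   -9.85866535 1053.57412975] [-0.69630767 -0.05326341  0.03660895  0.71482754] ['image', 'depth', 'fx', 'fy', 'cx', 'cy', 'position', 'rotation']
wrist 292.38538579487204 292.38538579487204 315.7649986576958 202.5524153257556 [ 380.56953454 -619.93699356  373.99981114] [ 0.84020859 -0.11535723  0.0736585  -0.52470625] ['image', 'depth', 'fx', 'fy', 'cx', 'cy', 'position', 'rotation']
```

View pics/scene0.png

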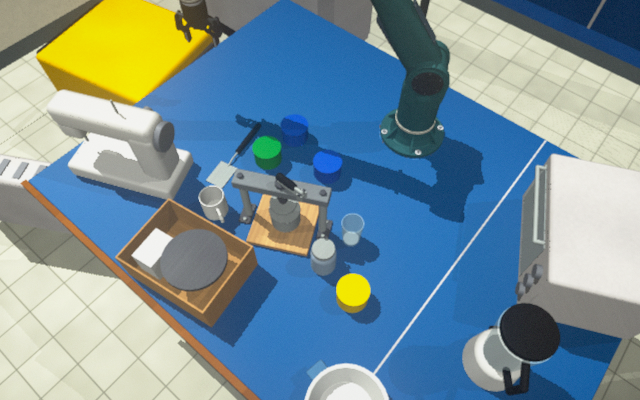

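View pics/top0.png

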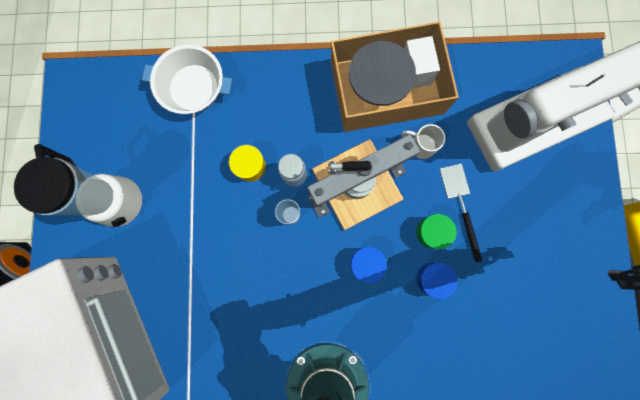

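View pics/wrist0.png

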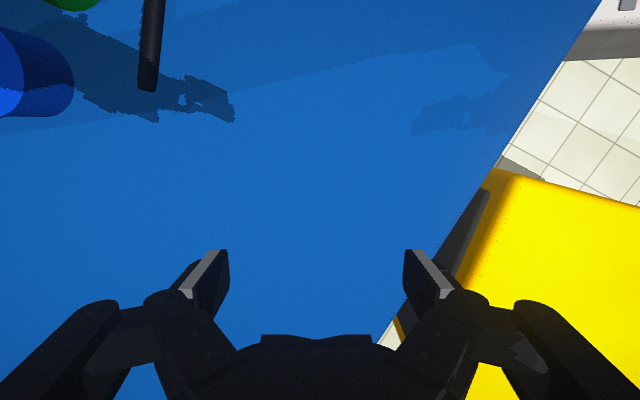

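The scene shows the arch press on a wooden board. In the top view the beam runs (313,195)–(415,147) and the black folded handle is near (350,166). The mug is at (430,138), the canister at (291,168) and the tumbler at (287,211). Next I'll zoom in.

```bash
cat > h.py <<'E'
from cell import env, vision
import cv2, numpy as np
from scipy.spatial.transform import Rotation as R
def rot(q): return R.from_quat([q[1],q[2],q[3],q[0]])
def ray(c,u,v):
    d=np.array([(u-c["cx"])/c["fx"],-(v-c["cy"])/c["fy"],-1.]);return rot(c["rotation"]).apply(d)
def onz(c,u,v,z):
    d=ray(c,u,v);p=np.array(c["position"]);return p+d*(z-p[2])/d[2]
def px(c,P):
    q=rot(c["rotation"]).inv().apply(np.atleast_2d(P)-np.array(c["position"]));
    return np.c_[c["cx"]+c["fx"]*q[:,0]/-q[:,2],c["cy"]-c["fy"]*q[:,1]/-q[:,2]]
def dpt(c):
    v,u=np.mgrid[:400,:640];d=c["depth"]
    P=np.stack([(u-c["cx"])/c["fx"]*d,-(v-c["cy"])/c["fy"]*d,-d],-1)
    return rot(c["rotation"]).apply(P.reshape(-1,3)).reshape(400,640,3)+np.array(c["position"])
def crop(c,n,u0,v0,u1,v1,k):
    cv2.imwrite(n,cv2.resize(c["image"][v0:v1,u0:u1,::-1],None,fx=k,fy=k,interpolation=cv2.INTER_CUBIC))
E
python3 - <<'E'
from h import *
t=vision.read_camera("top");s=vision.read_camera("scene")
crop(t,"pics/t1.png",270,110,450,240,4); crop(s,"pics/s1.png",190,150,370,290,4)
P=dpt(t)
for n,c in(("top",t),("scene",s)):
    P=dpt(c);Z=P[...,2]
    m=((Z>200)&(Z<216)&(P[...,0]>350)&(P[...,0]<800)&(abs(P[...,1])<300)).astype(np.uint8)
    k,l,st,ce=cv2.connectedComponentsWithStats(m)
    for i in range(1,k):
        if st[i,4]>60:
            q=P[l==i];r=cv2.minAreaRect(q[:,:2].astype(np.float32));print(n,st[i],r,np.median(q[:,2]),q[:,:2].mean(0))
    for lo,hi in((222,236),(236,275)):
        m=(Z>lo)&(Z<hi)&(P[...,0]>500)&(P[...,0]<700)&(abs(P[...,1])<200)
        if m.sum():print(lo,m.sum(),P[m].mean(0),cv2.minAreaRect(P[m][:,:2].astype(np.float32)))
E
```

```text
top [ 308  134  112   72 2125] ((551.158447265625, -101.68878173828125), (50.3630485534668, 274.3979797363281), 26.04686164855957) 208.59940632772987 [ 548.91964296 -101.88804965]
222 48 [544.74538327 -48.78879009 226.84261375] ((546.273193359375, -66.77320098876953), (98.82963562011719, 18.681964874267578), 85.75653839111328)
236 376 [549.87927818 -67.22434954 251.33453423] ((551.7406616210938, -64.65589904785156), (23.819828033447266, 92.9095230102539), 0.37246274948120117)
scene [231 169  64  29 785] ((571.5170288085938, -141.08065795898438), (53.64253616333008, 183.022705078125), 24.648921966552734) 209.9630456696441 [ 583.33637927 -154.67034443]
scene [291 180  40  25 470] ((515.8206176757812, -28.53069305419922), (56.83055877685547, 114.18070983886719), 27.908267974853516) 210.10269992690337 [509.20285329 -16.26667226]
222 108 [555.12828886 -59.2669017  227.87900819] ((550.1110229492188, -45.23424530029297), (43.10675811767578, 129.22879028320312), 24.236223220825195)
236 259 [552.69129983 -64.40786721 252.10698156] ((551.5264282226562, -66.3060073852539), (24.6392879486084, 98.75829315185547), 0.12001840770244598)
```

```bash
ls pics
```

```text
s1.png
scene0.png
t1.png
top0.png
wrist0.png
```

View pics/t1.png

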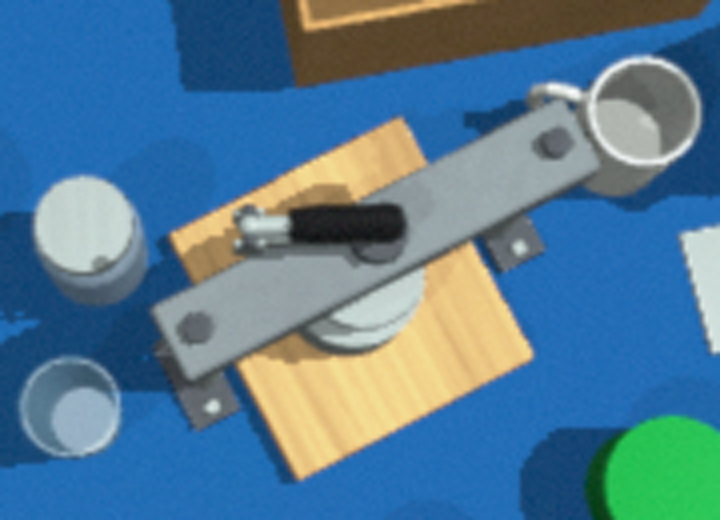

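View pics/s1.png

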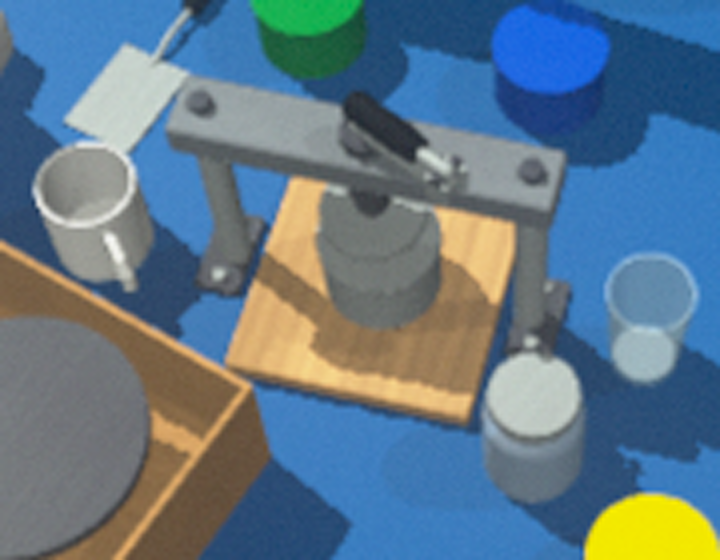

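The press is the only arch with a crank. Things that could be mistaken for the tin are the blue (369,264) and (438,281), green (437,231) and yellow (246,161) tins; the right one is the grey tin under the plate at (362,187). For the handle, the only candidate is the black sleeve at (358,166) with its hinge cheeks at (331,167). The spatula handle at (470,238) is not it. The crops confirm these choices. Next I'll measure the pivot and the plate height.

```bash
python3 - <<'E'
from h import *
C=np.array([551.3,-101.7])
for n in("top","scene"):
    c=vision.read_camera(n);P=dpt(c);Z=P[...,2]
    r=np.hypot(P[...,0]-C[0],P[...,1]-C[1])
    m=(r<52)&(Z>70)&(Z<140)
    h,e=np.histogram(Z[m],bins=np.arange(70,142,3));print(n,list(zip(e.astype(int),h)))
    # black sleeve, height>236
    im=c["image"].astype(int);b=(im.max(-1)<60)&(Z>236)&(Z<270)&(r<130)
    q=P[b];print("sleeve",b.sum(),q.mean(0),q.min(0),q.max(0))
    s=(~b)&(Z>236)&(Z<275)&(r<130);q=P[s];print("steel",s.sum(),q.mean(0),q.min(0),q.max(0))
    for tag,mm in(("b",b),("s",s)):
        vv,uu=np.nonzero(mm);
        w=np.array([onz(c,u,v,246) for u,v in zip(uu,vv)]);print(tag,cv2.minAreaRect(w[:,:2].astype(np.float32)))
    for off in(26,):
        y=np.array([-np.sin(np.radians(off)),np.cos(np.radians(off))])
        print(px(c,[[*(C+118*y),210],[*(C-118*y),210],[*C,222],[C[0],C[1]+75,246]]).round(1))
s=env.observe();R0=rot(s["ee_rot"]).as_matrix();print(R0.round(3))
E
```

```text
top [(np.int64(70), np.int64(0)), (np.int64(73), np.int64(2)), (np.int64(76), np.int64(8)), (np.int64(79), np.int64(55)), (np.int64(82), np.int64(50)), (np.int64(85), np.int64(6)), (np.int64(88), np.int64(0)), (np.int64(91), np.int64(0)), (np.int64(94), np.int64(0)), (np.int64(97), np.int64(0)), (np.int64(100), np.int64(0)), (np.int64(103), np.int64(0)), (np.int64(106), np.int64(1)), (np.int64(109), np.int64(4)), (np.int64(112), np.int64(3)), (np.int64(115), np.int64(37)), (np.int64(118), np.int64(108)), (np.int64(121), np.int64(24)), (np.int64(124), np.int64(0)), (np.int64(127), np.int64(0)), (np.int64(130), np.int64(0)), (np.int64(133), np.int64(0)), (np.int64(136), np.int64(0))]
sleeve 246 [548.58344573 -80.27752195 252.94117735] [ 539.46999819 -110.59780403  242.10847878] [559.69782779 -48.83024343 257.72734707]
steel 129 [552.15514947 -43.03649792 248.20517915] [ 539.0293638  -111.51807552  236.89068148] [562.85375001 -18.14428595 255.33211264]
b ((551.1306762695312, -80.34197998046875), (62.35602569580078, 20.4934139251709), 88.2734603881836)
s ((552.5348510742188, -65.23683929
[... 737 characters left out ...]
np.int64(130), np.int64(0)), (np.int64(133), np.int64(8)), (np.int64(136), np.int64(5))]
sleeve 74 [554.22006005 -77.10602241 254.15725383] [ 542.35308853 -105.08256655  245.89680323] [560.17320154 -50.24882645 262.56078426]
steel 183 [552.19753326 -59.26699171 251.04120302] [ 538.54430925 -112.62393346  237.26188587] [562.94821544 -16.72031956 261.86048899]
b ((548.3627319335938, -81.04246520996094), (58.3505973815918, 19.30021095275879), 89.68095397949219)
s ((549.8800048828125, -66.0238265991211), (101.99543762207031, 27.392122268676758), 87.91838836669922)
[[322.  193.9]
 [239.1 176.7]
 [279.8 182.8]
 [300.4 193. ]]
[[ 0.898  0.439 -0.   ]
 [ 0.439 -0.898  0.   ]
 [-0.    -0.001 -1.   ]]
```

```bash
python3 - <<'E'
from h import *
for n in("top","scene"):
    c=vision.read_camera(n);P=dpt(c);Z=P[...,2];ok=c["depth"]>0
    # corridor from start to goal, width 130
    a=np.array([318,-651.]);b=np.array([551,-87.]);u=(b-a)/np.linalg.norm(b-a)
    d=P[...,:2]-a;t=d@u;w=d[...,0]*u[1]-d[...,1]*u[0]
    for lo in range(0,620,60):
        m=ok&(t>lo)&(t<lo+60)&(abs(w)<110)
        if m.any():print(n,lo,Z[m].max().round())
E
```

```text
top 0 345.0
top 60 4.0
top 120 6.0
top 180 21.0
top 240 24.0
top 300 68.0
top 360 68.0
top 420 20.0
top 480 220.0
top 540 260.0
top 600 258.0
scene 0 431.0
scene 60 319.0
scene 120 11.0
scene 180 25.0
scene 240 29.0
scene 300 74.0
scene 360 73.0
scene 420 11.0
scene 480 222.0
scene 540 260.0
scene 600 262.0
```

>>> jog_arm([
  [0, 0, -15, -7.1, 50],
  [0, 0, -15, -7.1, 50],
  [0, 0, -15, -7.1, 50],
  [0, 0, -15, -7.1, 50],
  [0, 0, -15, -7.1, 50],
  [0, 0, -15, -7.1, 50],
  [0, 0, -15, -7.1, 50],
  [0, 0, -15, -7.1, 50],
  [0, 0, -15, -7.1, 50],
])

```text
time: 1.2
eef_pos: [318.2, -651.3, 367.1]
ee_rot: [-0.0, 0.705, 0.709, -0.0]
wrist_force: [-0.6, -0.5, 0.9]
gripper_width: 50.2
```

>>> jog_arm([
  [36, 15, 0, 0, 50],
  [36, 15, 0, 0, 50],
  [36, 15, 0, 0, 50],
  [36, 15, 0, 0, 50],
  [36, 15, 0, 0, 50],
  [36, 15, 0, 0, 50],
  [36, 15, 0, 0, 50],
  [36, 15, 0, 0, 50],
  [36, 15, 0, 0, 50],
  [36, 15, 0, 0, 50],
])

```text
time: 2.03
eef_pos: [469.0, -289.7, 366.6]
ee_rot: [0.0, 0.707, 0.707, -0.0]
wrist_force: [0.2, -0.5, 0.1]
gripper_width: 50.4
```

>>> jog_arm([
  [30, 20, 0, 0, 50],
  [30, 20, 0, 0, 50],
  [30, 20, 0, 0, 50],
  [30, 20, 0, 0, 50],
  [0, 2, 0, 0, 50],
  [0, 0, 0, 0, 50],
])

```text
time: 2.53
eef_pos: [552.3, -168.4, 366.6]
ee_rot: [0.0, 0.705, 0.709, 0.001]
wrist_force: [-0.4, 0.2, -0.1]
gripper_width: 49.7
```

```bash
python3 - <<'E'
from h import *
c=vision.read_camera("wrist");cv2.imwrite("pics/w1.png",c["image"][:,:,::-1])
C=[551.3,-101.7]
print(c["position"],px(c,[[467.6+32,0,210],[*C,222],[C[0],C[1]+75,246],[C[0],C[1]+15,246]]).round(1))
y=np.array([-np.sin(np.radians(26)),np.cos(np.radians(26))]);print(px(c,[[*(C+118*y),210],[*(C-118*y),210]]).round(1))
E
```

```text
[552.48782901 -99.1320225  510.41171535] [[257.2   5.8]
 [314.4 123.6]
 [314.5  27.2]
 [314.3 105.7]]
[[2.569e+02 3.000e-01]
 [3.616e+02 2.245e+02]]
```

View pics/w1.png

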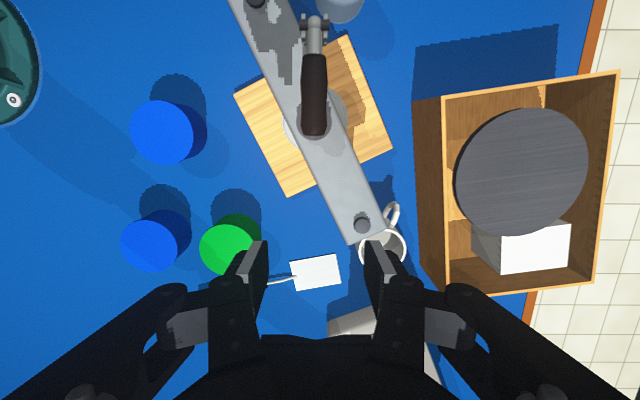

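The wrist view shows the black sleeve running from (313,132) to (314,55), with the hinge cheeks at (315,25) and the beam bolts at (361,222) and (255,2). That fits the prediction, so I'll do a quick three-view check of the centre.

```bash
python3 - <<'E'
from h import *
def bolt(c,u,v,r=5):
    g=c["image"][v-r:v+r+1,u-r:u+r+1].astype(int).max(-1);m=g<(g.min()+g.max())/2-8
    vv,uu=np.nonzero(m);return uu.mean()+u-r,vv.mean()+v-r,m.sum()
t=vision.read_camera("top");w=vision.read_camera("wrist")
for n,c,A in(("top",t,[(319,192),(409,146)]),("wrist",w,[(361,222)])):
    for a in A:
        u,v,k=bolt(c,*a,r=5 if n=="top" else 10);print(n,u.round(1),v.round(1),k,onz(c,u,v,214).round(1))
s=vision.read_camera("scene")
print("scene",onz(s,323.3,192.5,216).round(1),onz(s,240,175.3,216).round(1))
C=np.array([551.3,-101.7]);y=np.array([-np.sin(np.radians(26)),np.cos(np.radians(26))]);print(C+118*y,C-118*y)
# sleeve in wrist
im=w["image"].astype(int);m=np.zeros((400,640),bool);m[40:150,295:335]=im[40:150,295:335].max(-1)<75
n,l,st,ce=cv2.connectedComponentsWithStats(m.astype(np.uint8));i=1+st[1:,4].argmax();print(st[i],ce[i])
vv,uu=np.nonzero(l==i);q=np.array([onz(w,a,b,250)[:2] for a,b in zip(uu,vv)]);print(cv2.minAreaRect(q.astype(np.float32)),q.min(0),q.max(0))
E
```

```text
top 319.3 191.5 76 [499.9   3.6 214. ]
top 411.1 146.3 69 [ 600.2 -212.7  214. ]
wrist 363.3 216.1 90 [ 601.2 -201.2  214. ]
scene [496.9   6.6 216. ] [ 600.6 -205.6  216. ]
[499.57220468   4.35769746] [ 603.02779532 -207.75769746]
[ 303   47   27   84 2064] [315.63517442  88.60852713]
((551.009033203125, -78.5406265258789), (64.7622299194336, 21.4521484375), 89.19189453125) [ 539.91932502 -110.93315287] [561.8553319 -46.1923224]
```

>>> jog_arm([
  [28, -0.5, 10, 0, 50],
  [28, -0.5, 10, 0, 50],
  [27, -0.3, 10, 0, 50],
  [0, 0, 25, 0, 50],
  [0, 0, 25, 0, 50],
  [0, 0, 20, 0, 50],
  [0, 0, 16, 0, 50],
  [0, 0, 10, 0, 50],
  [0, 0, 6, 0, 50],
  [0, 0, 0, 0, 50],
])

```text
time: 3.57
eef_pos: [548.8, -89.5, 233.4]
ee_rot: [-0.001, 0.708, 0.706, -0.001]
wrist_force: [-0.6, 0.0, 0.2]
gripper_width: 49.9
```

```bash
python3 - <<'E'
from h import *
s=env.observe();print(s["eef_pos"],s["wrist_force"])
c=vision.read_camera("wrist");cv2.imwrite("pics/w2.png",c["image"][:,:,::-1])
E
```

```text
[548.76787679 -89.46092095 233.35589241] [-0.55999827  0.02822827  0.17902969]
```

View pics/w2.png

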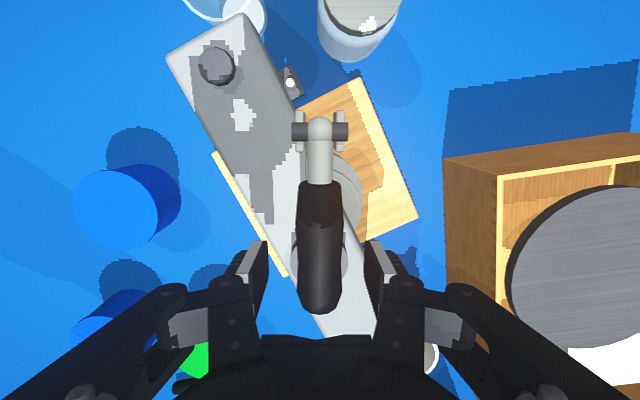

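The handle lies centred between the open fingers: sleeve at (320,245), finger pads at 257 and 375. I'll make a small correction and close.

>>> jog_arm([
  [4, 2, -2, 0, 50],
  [0, 0, 0, 0, 50],
  [0, 0, 0, 0, 40],
])

```text
time: 3.87
eef_pos: [552.6, -84.0, 237.6]
ee_rot: [0.001, 0.707, 0.707, 0.001]
wrist_force: [-0.2, -0.3, -0.7]
gripper_width: 40.5
```

>>> jog_arm([
  [0, 0, 0, 0, 30],
  [0, 0, 0, 0, 15],
  [0, 0, 0, 0, 10],
  [0, 0, 0, 0, 10],
  [0, 0, 0, 0, 10],
  [0, 0, 0, 0, 10],
])

```text
time: 4.37
eef_pos: [550.8, -84.5, 236.6]
ee_rot: [-0.0, 0.707, 0.707, -0.001]
wrist_force: [-4.2, 0.2, 5.8]
gripper_width: 19.6
```

>>> jog_arm([
  [0.5, 0, -7.7, 0, 10],
  [1.5, 0, -7.6, 0, 10],
  [2.5, 0, -7.3, 0, 10],
  [3.4, 0, -6.9, 0, 10],
  [4.3, 0, -6.4, 0, 10],
  [5.1, 0, -5.8, 0, 10],
  [0, 0, 0, 0, 10],
])

```text
time: 4.95
eef_pos: [550.7, -66.9, 278.9]
ee_rot: [-0.0, 0.707, 0.707, -0.001]
wrist_force: [-2.3, -1.4, -7.3]
gripper_width: 19.1
```

```bash
python3 - <<'E'
from h import *
s=env.observe();print(s["eef_pos"],s["wrist_force"],s["torque"])
c=vision.read_camera("wrist");cv2.imwrite("pics/w3.png",c["image"][:,:,::-1])
E
```

```text
[550.65306486 -66.87978223 278.89962347] [-2.27708109 -1.37827453 -7.29390587] [-0.92420089  0.55778955 -0.03619162]
```

View pics/w3.png

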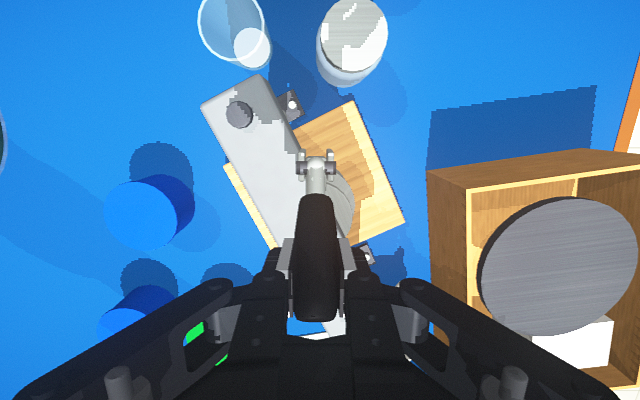

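The handle is held at (316,260) and rising, and the arm has stayed put (hinge at (316,165)). I'll carry on through the second half of the arc.

>>> jog_arm([
  [5.8, 0, -5.1, 0, 10],
  [6.4, 0, -4.3, 0, 10],
  [6.9, 0, -3.4, 0, 10],
  [7.3, 0, -2.5, 0, 10],
  [7.6, 0, -1.5, 0, 10],
  [6.7, 0, -0.5, 0, 10],
  [0, 0, 0, 0, 10],
])

```text
time: 5.58
eef_pos: [551.1, -28.1, 297.7]
ee_rot: [0.001, 0.707, 0.707, -0.002]
wrist_force: [-6.2, -7.8, 2.5]
gripper_width: 19.3
```

```bash
python3 - <<'E'
from h import *
s=env.observe();print(s["eef_pos"],s["wrist_force"],s["torque"])
c=vision.read_camera("wrist");cv2.imwrite("pics/w4.png",c["image"][:,:,::-1])
c=vision.read_camera("scene");crop(c,"pics/s4.png",190,100,370,240,4)
E
```

```text
[551.09984385 -28.11155928 297.71814275] [-6.21256565 -7.75705112  2.45926627] [-1.86659664  1.34093966 -0.03971486]
```

View pics/w4.png

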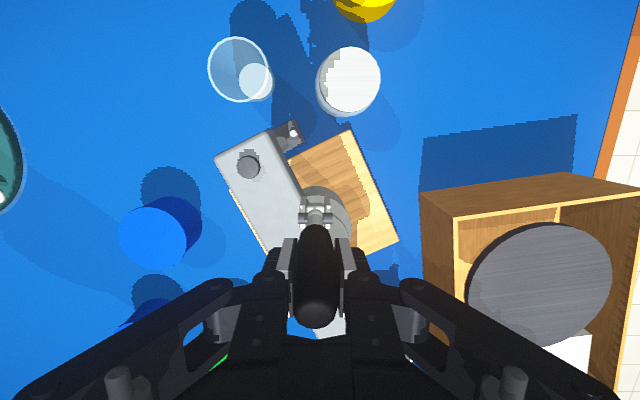

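View pics/s4.png

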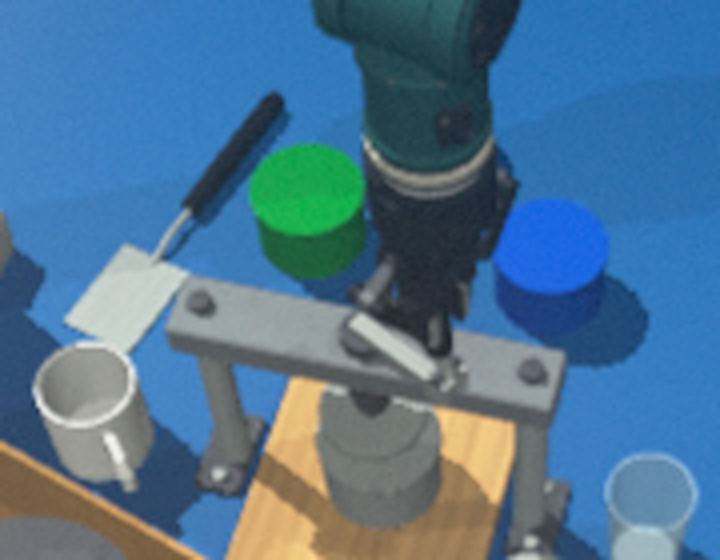

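```bash
python3 - <<'E'
from h import *
c=vision.read_camera("wrist");P=dpt(c);im=c["image"].astype(int).max(-1)
m=np.zeros((400,640),bool);m[215:328,298:334]=True
m&=(c["depth"]>0)&(abs(P[...,0]-551)<7)
for lo in range(235,350,8):
    k=m&(P[...,2]>=lo)&(P[...,2]<lo+8)
    if k.sum()>3:print(lo,k.sum(),P[k].mean(0).round(1),"ymax",np.percentile(P[k][:,1],95).round(1))
for y in(-28,-25,-22):print(px(c,[[551,y,246],[551,y,268],[551,y,332]]).round(0).tolist())
E
```

```text
243 38 [551.4 -23.8 250.2] ymax -21.6
251 103 [551.1 -22.4 254.7] ymax -20.7
259 59 [550.7 -22.7 261.8] ymax -21.7
267 48 [551.1 -21.1 273.5] ymax -20.0
275 130 [551.1 -21.5 279. ] ymax -20.2
283 167 [551.  -22.2 287.1] ymax -20.9
291 243 [551.  -23.7 294.9] ymax -22.1
299 278 [551.  -25.7 303.1] ymax -24.0
307 285 [551.  -27.5 311. ] ymax -26.1
315 310 [551.1 -28.6 319.1] ymax -27.2
323 728 [551.  -34.7 328.3] ymax -28.6
331 709 [551.1 -37.4 332. ] ymax -32.0
[[315.0, 222.0], [315.0, 233.0], [314.0, 290.0]]
[[315.0, 218.0], [315.0, 229.0], [314.0, 284.0]]
[[315.0, 214.0], [315.0, 224.0], [314.0, 277.0]]
```

The depth profile shows the sleeve still leaning inward by about 0.2 rad, having slipped a little in the pads. I'll push farther outward.

>>> jog_arm([
  [4, 0, 0, 0, 10],
  [4, 0, 0, 0, 10],
  [3, 0, 0, 0, 10],
  [0, 0, 0, 0, 10],
])

```text
time: 6.07
eef_pos: [551.2, -17.3, 298.2]
ee_rot: [0.001, 0.708, 0.706, -0.002]
wrist_force: [-6.3, -6.8, 6.6]
gripper_width: 19.0
```

```bash
cat > lean.py <<'E'
from h import *
def lean():
    c=vision.read_camera("wrist");P=dpt(c)
    s=env.observe();x0=s["eef_pos"][0]
    m=np.zeros((400,640),bool);m[200:328,298:334]=True
    m&=(c["depth"]>0)&(abs(P[...,0]-x0)<5)
    z=[];y=[]
    for lo in range(272,324,6):
        k=m&(P[...,2]>=lo)&(P[...,2]<lo+6)
        if k.sum()>3: z.append(P[k][:,2].mean());y.append(np.median(P[k][:,1]))
    f=np.polyfit(z,y,1);print("slope",f[0].round(3),"face y at 246",np.polyval(f,246).round(1),"at 306",np.polyval(f,306).round(1))
    print(s["time"],s["eef_pos"].round(1),s["wrist_force"].round(1),s["torque"].round(2),s["gripper_width"])
    return c
if __name__=="__main__":lean()
E
python3 lean.py
```

```text
slope -0.034 face y at 246 -15.0 at 306 -17.1
6.1167 [551.3 -17.3 298.2] [-6.9 -6.4  5.8] [-1.88  1.5  -0.1 ] 19.208101001043726
```

>>> jog_arm([
  [2, 0, 0, 0, 10],
  [0, 0, 0, 0, 30],
  [0, 0, 0, 0, 32],
  [0, 0, 0, 0, 32],
  [-5, 0, 0, 0, 32],
  [-4, 0, 0, 0, 32],
  [0, 0, 0, 0, 32],
])

```text
time: 6.7
eef_pos: [552.2, -23.4, 295.5]
ee_rot: [0.0, 0.708, 0.706, 0.0]
wrist_force: [0.6, -0.4, 0.4]
gripper_width: 32.3
```

```bash
python3 - <<'E'
from lean import *
c=lean()
cv2.imwrite("pics/w5.png",c["image"][:,:,::-1])
E
```

```text
slope -0.012 face y at 246 -14.9 at 306 -15.7
6.75 [552.  -23.1 295.4] [-0.5 -0.4  0.2] [-0.01 -0.01 -0.02] 32.366475827540555
```

View pics/w5.png

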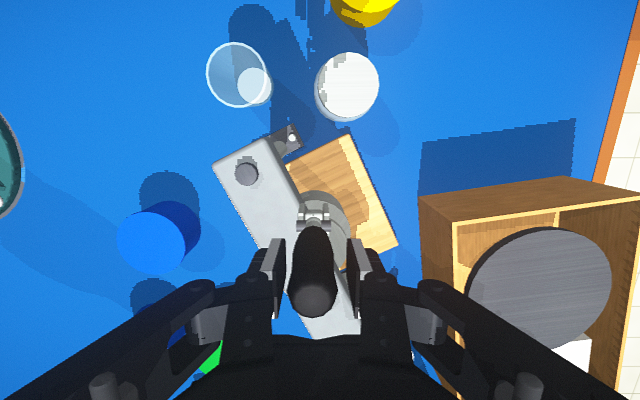

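The handle stands upright between the open pads (sleeve top at (313,300), measured lean about 0.01 rad). I'll lower slightly and grip it centred.

>>> jog_arm([
  [-2, -0.5, 6, 0, 32],
  [0, 0, 0, 0, 25],
  [0, 0, 0, 0, 10],
  [0, 0, 0, 0, 10],
  [0, 0, 0, 0, 10],
  [0, 0, 0, 0, 10],
])

```text
time: 7.25
eef_pos: [550.5, -24.9, 288.5]
ee_rot: [-0.0, 0.707, 0.707, -0.001]
wrist_force: [0.2, -0.4, -5.6]
gripper_width: 20.6
```

```bash
python3 - <<'E'
from lean import *
lean()
C=np.array([551,-100.2])
# rows for winding: step 7.5deg
for a0 in (90,0,-90,-180):
  pts=[75*np.array([np.cos(np.radians(a0-7.5*k)),np.sin(np.radians(a0-7.5*k))]) for k in range(13)]
  print(a0,[[round(float(b[1]-a[1]),1),round(float(b[0]-a[0]),1)] for a,b in zip(pts,pts[1:])])
E
```

```text
slope -0.009 face y at 246 -15.1 at 306 -15.6
7.3 [550.5 -24.9 288.5] [ 1.1 -0.8 -5.2] [-0.24 -0.03 -0.01] 20.722108222508112
90 [[-0.6, 9.8], [-1.9, 9.6], [-3.2, 9.3], [-4.3, 8.8], [-5.5, 8.2], [-6.5, 7.4], [-7.4, 6.5], [-8.2, 5.5], [-8.8, 4.3], [-9.3, 3.2], [-9.6, 1.9], [-9.8, 0.6]]
0 [[-9.8, -0.6], [-9.6, -1.9], [-9.3, -3.2], [-8.8, -4.3], [-8.2, -5.5], [-7.4, -6.5], [-6.5, -7.4], [-5.5, -8.2], [-4.3, -8.8], [-3.2, -9.3], [-1.9, -9.6], [-0.6, -9.8]]
-90 [[0.6, -9.8], [1.9, -9.6], [3.2, -9.3], [4.3, -8.8], [5.5, -8.2], [6.5, -7.4], [7.4, -6.5], [8.2, -5.5], [8.8, -4.3], [9.3, -3.2], [9.6, -1.9], [9.8, -0.6]]
-180 [[9.8, 0.6], [9.6, 1.9], [9.3, 3.2], [8.8, 4.3], [8.2, 5.5], [7.4, 6.5], [6.5, 7.4], [5.5, 8.2], [4.3, 8.8], [3.2, 9.3], [1.9, 9.6], [0.6, 9.8]]
```

>>> jog_arm([
  [-0.6, 9.8, 0, 0, 10],
  [-1.9, 9.6, 0, 0, 10],
  [-3.2, 9.3, 0, 0, 10],
  [-4.3, 8.8, 0, 0, 10],
  [-5.5, 8.2, 0, 0, 10],
  [-6.5, 7.4, 0, 0, 10],
  [-7.4, 6.5, 0, 0, 10],
  [-8.2, 5.5, 0, 0, 10],
])

```text
time: 7.97
eef_pos: [612.9, -57.9, 288.5]
ee_rot: [-0.005, 0.706, 0.708, -0.001]
wrist_force: [-7.0, 6.1, -1.0]
gripper_width: 21.3
```

```bash
cat > st.py <<'E'
from h import *
def st(C=(551,-100.2)):
    s=env.observe();p=s["eef_pos"]-np.array([*C,0]);a=np.arctan2(p[1],p[0]);f=s["wrist_force"]
    er=np.array([np.cos(a),np.sin(a)]);et=np.array([np.sin(a),-np.cos(a)])
    print("t",round(s["time"],2),"az",np.degrees(a).round(1),"r",np.hypot(*p[:2]).round(1),"z",p[2].round(1),"F resist tang",(-f[:2]@et).round(1),"rad",(f[:2]@er).round(1),"fz",f[2].round(1),"w",round(s["gripper_width"],1))
if __name__=="__main__":st()
E
python3 st.py
```

```text
t 7.97 az 34.4 r 75.0 z 288.5 F resist tang 9.0 rad -2.3 fz -1.0 w 21.3
```

Free winding takes 9.0 N, as described. I'll continue.

>>> jog_arm([
  [-8.8, 4.3, 0, 0, 10],
  [-9.3, 3.2, 0, 0, 10],
  [-9.6, 1.9, 0, 0, 10],
  [-9.8, 0.6, 0, 0, 10],
  [-9.8, -0.6, 0, 0, 10],
  [-9.6, -1.9, 0, 0, 10],
  [-9.3, -3.2, 0, 0, 10],
  [-8.8, -4.3, 0, 0, 10],
  [-8.2, -5.5, 0, 0, 10],
  [-7.4, -6.5, 0, 0, 10],
  [-6.5, -7.4, 0, 0, 10],
  [-5.5, -8.2, 0, 0, 10],
])

```text
time: 8.97
eef_pos: [592.5, -161.4, 288.7]
ee_rot: [0.001, 0.706, 0.708, 0.005]
wrist_force: [7.9, 3.4, -10.9]
gripper_width: 20.4
```

```bash
python3 st.py; python3 - <<'E'
from h import *
c=vision.read_camera("wrist");cv2.imwrite("pics/w6.png",c["image"][:,:,::-1])
c=vision.read_camera("scene");crop(c,"pics/s6.png",190,100,370,240,4)
E
```

```text
t 8.97 az -55.8 r 74.0 z 288.7 F resist tang 8.5 rad 1.6 fz -10.9 w 20.4
```

View pics/w6.png

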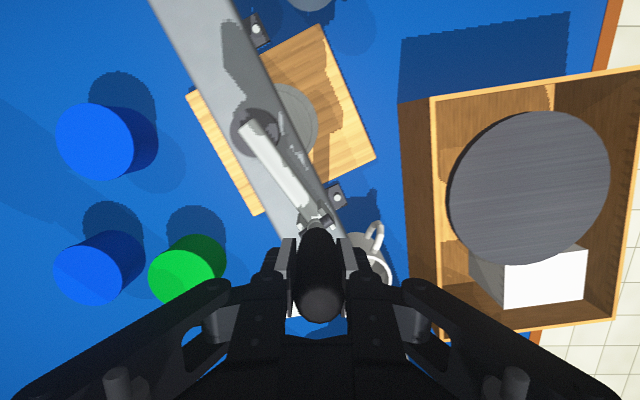

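View pics/s6.png

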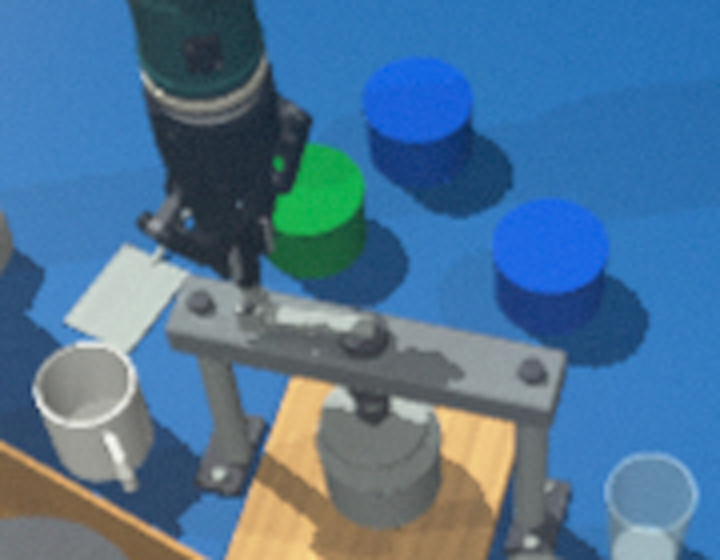

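```bash
cat > pl.py <<'E'
from h import *
def pl():
    C=np.array([551.,-100.2])
    for n in("top","scene"):
        c=vision.read_camera(n);P=dpt(c);Z=P[...,2];r=np.hypot(P[...,0]-C[0],P[...,1]-C[1])
        m=(r<46)&(r>18)&(Z>74)&(Z<140);h,e=np.histogram(Z[m],bins=np.arange(74,141,2));print(n,[(int(a),int(b)) for a,b in zip(e,h) if b>8])
        m=(r<12)&(Z>200)&(Z<250);print("hub/arm z",m.sum(),np.percentile(Z[m],[10,50,90]).round(1) if m.any() else "")
if __name__=="__main__":pl()
E
python3 pl.py
```

```text
top [(78, 12), (80, 45), (82, 35), (102, 19), (104, 59), (106, 75), (108, 28)]
hub/arm z 89 [220.3 225.9 229.8]
scene [(78, 20), (80, 40), (82, 51), (84, 52), (86, 14), (100, 12), (102, 18), (104, 49), (106, 79), (108, 77), (110, 52), (112, 17)]
hub/arm z 62 [220.2 227.8 232.2]
```

The plate has dropped 13 mm in 2.55 rad, which matches the pitch. About 13 mm, or roughly 155°, is left before touch. I'll wind another 90°, then watch the force.

>>> jog_arm([
  [-4.3, -8.8, 0, 0, 10],
  [-3.2, -9.3, 0, 0, 10],
  [-1.9, -9.6, 0, 0, 10],
  [-0.6, -9.8, 0, 0, 10],
  [0.6, -9.8, 0, 0, 10],
  [1.9, -9.6, 0, 0, 10],
  [3.2, -9.3, 0, 0, 10],
  [4.3, -8.8, 0, 0, 10],
  [5.5, -8.2, 0, 0, 10],
  [6.5, -7.4, 0, 0, 10],
  [7.4, -6.5, 0, 0, 10],
  [8.2, -5.5, 0, 0, 10],
])

```text
time: 10.17
eef_pos: [487.3, -140.5, 288.7]
ee_rot: [0.003, 0.708, 0.706, -0.0]
wrist_force: [6.1, -5.7, -14.9]
gripper_width: 20.8
```

```bash
python3 st.py; python3 pl.py;python3 - <<'E'
from h import *
c=vision.read_camera("wrist");cv2.imwrite("pics/w7.png",c["image"][:,:,::-1])
for C in((551,-100.2),):
  for a in(-150,):
    print(np.array(C)+75*np.array([np.cos(np.radians(a)),np.sin(np.radians(a))]))
E
```

```text
t 10.17 az -147.7 r 75.4 z 288.7 F resist tang 8.1 rad -2.1 fz -14.9 w 20.8
top [(78, 14), (80, 32), (82, 30), (94, 9), (96, 53), (98, 69), (100, 31)]
hub/arm z 81 [220.  227.6 230. ]
scene [(78, 11), (80, 26), (82, 51), (84, 43), (86, 15), (88, 11), (94, 23), (96, 38), (98, 99), (100, 94), (102, 43), (104, 14)]
hub/arm z 64 [220.2 225.3 232.9]
[ 486.04809472 -137.7       ]
```

View pics/w7.png

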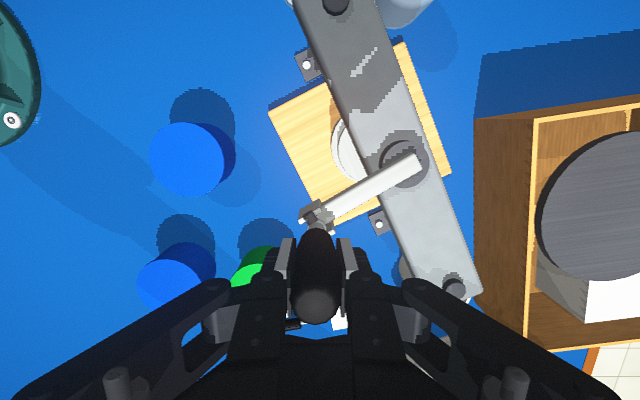

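>>> jog_arm([
  [8.8, -4.3, 0, 0, 10],
  [9.3, -3.2, 0, 0, 10],
  [9.6, -1.9, 0, 0, 10],
  [9.8, -0.6, 0, 0, 10],
])

```text
time: 10.65
eef_pos: [475.3, -103.5, 288.7]
ee_rot: [0.001, 0.708, 0.706, -0.002]
wrist_force: [3.2, -8.7, -11.2]
gripper_width: 21.1
```

```bash
python3 st.py; python3 pl.py
```

```text
t 10.65 az -177.5 r 75.8 z 288.7 F resist tang 8.8 rad -2.8 fz -11.2 w 21.1
top [(80, 14), (82, 17), (94, 16), (96, 10)]
hub/arm z 14 [218.6 220.7 222.2]
scene [(78, 13), (80, 23), (82, 47), (84, 31), (86, 16), (88, 12), (90, 13), (92, 28), (94, 62), (96, 94), (98, 78), (100, 38), (102, 15)]
hub/arm z 57 [220.7 228.3 232.1]
```

>>> jog_arm([
  [6.5, 0.3, 0, 0, 10],
  [6.5, 0.8, 0, 0, 10],
  [6.4, 1.4, 0, 0, 10],
])

```text
time: 11.0
eef_pos: [476.7, -84.4, 288.6]
ee_rot: [0.0, 0.708, 0.706, -0.004]
wrist_force: [0.3, -9.2, -9.0]
gripper_width: 20.9
```

```bash
python3 st.py
```

```text
t 11.0 az 168.0 r 75.9 z 288.6 F resist tang 8.9 rad -2.2 fz -9.0 w 20.9
```

>>> jog_arm([
  [6.2, 2.0, 0, 0, 10],
  [6.0, 2.5, 0, 0, 10],
])

```text
time: 11.17
eef_pos: [480.3, -72.3, 288.6]
ee_rot: [-0.0, 0.708, 0.706, -0.005]
wrist_force: [-2.0, -9.5, -6.6]
gripper_width: 20.8
```

```bash
python3 st.py; python3 pl.py
```

```text
t 11.17 az 158.4 r 76.0 z 288.6 F resist tang 9.6 rad -1.6 fz -6.6 w 20.8
top []
hub/arm z 0 
scene [(78, 14), (80, 30), (82, 42), (84, 36), (86, 12), (88, 18), (90, 30), (92, 65), (94, 93), (96, 74), (98, 43), (100, 10)]
hub/arm z 59 [221.5 227.9 232.8]
```

>>> jog_arm([
  [5.8, 3.0, 0, 0, 10],
  [5.5, 3.5, 0, 0, 10],
])

```text
time: 11.43
eef_pos: [485.8, -61.1, 288.5]
ee_rot: [-0.001, 0.708, 0.706, -0.006]
wrist_force: [-3.3, -8.3, -3.9]
gripper_width: 20.6
```

```bash
python3 st.py
```

```text
t 11.43 az 149.1 r 76.0 z 288.5 F resist tang 8.8 rad -1.4 fz -3.9 w 20.6
```

>>> jog_arm([
  [5.2, 4.0, 0, 0, 10],
  [4.8, 4.4, 0, 0, 10],
])

```text
time: 11.6
eef_pos: [493.3, -50.6, 288.5]
ee_rot: [-0.002, 0.708, 0.706, -0.006]
wrist_force: [-5.9, -8.1, -1.5]
gripper_width: 21.2
```

```bash
python3 st.py
```

```text
t 11.6 az 139.3 r 76.1 z 288.5 F resist tang 10.0 rad -0.8 fz -1.5 w 21.2
```

>>> jog_arm([
  [4.4, 4.8, 0, 0, 10],
  [4.0, 5.2, 0, 0, 10],
])

```text
time: 11.77
eef_pos: [502.1, -42.0, 288.4]
ee_rot: [-0.003, 0.708, 0.706, -0.008]
wrist_force: [-9.0, -6.7, 1.5]
gripper_width: 20.9
```

```bash
python3 st.py
```

```text
t 11.77 az 130.0 r 76.0 z 288.4 F resist tang 11.2 rad 0.6 fz 1.5 w 20.9
```

>>> jog_arm([
  [3.5, 5.5, 0, 0, 10],
  [3.0, 5.8, 0, 0, 10],
])

```text
time: 11.93
eef_pos: [512.2, -34.8, 288.4]
ee_rot: [-0.004, 0.708, 0.706, -0.008]
wrist_force: [-11.1, -4.8, 3.5]
gripper_width: 20.6
```

```bash
python3 st.py
```

```text
t 11.93 az 120.7 r 76.0 z 288.4 F resist tang 12.1 rad 1.5 fz 3.5 w 20.6
```

>>> jog_arm([
  [1.3, 2.7, 0, 0, 10],
])

```text
time: 12.02
eef_pos: [515.4, -33.1, 288.4]
ee_rot: [-0.004, 0.708, 0.706, -0.008]
wrist_force: [-11.8, -4.6, 3.6]
gripper_width: 20.7
```

```bash
python3 st.py; python3 pl.py; python3 - <<'E'
from h import *
c=vision.read_camera("wrist");cv2.imwrite("pics/w8.png",c["image"][:,:,::-1])
c=vision.read_camera("scene");crop(c,"pics/s8.png",190,100,370,240,4)
E
python3 st.py
```

```text
t 12.02 az 118.0 r 76.0 z 288.4 F resist tang 12.6 rad 1.4 fz 3.6 w 20.7
top []
hub/arm z 0 
scene [(78, 14), (80, 31), (82, 33), (84, 32), (86, 22), (88, 23), (90, 44), (92, 96), (94, 97), (96, 43), (98, 20)]
hub/arm z 55 [221.5 228.7 231.9]
t 12.22 az 117.7 r 76.0 z 288.4 F resist tang 9.6 rad 0.1 fz 1.2 w 21.1
```

View pics/w8.png

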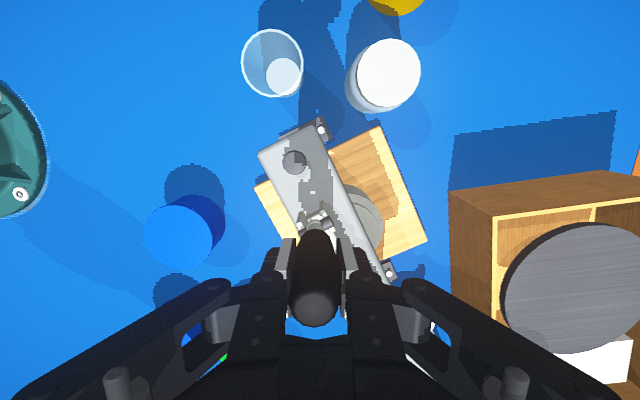

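View pics/s8.png

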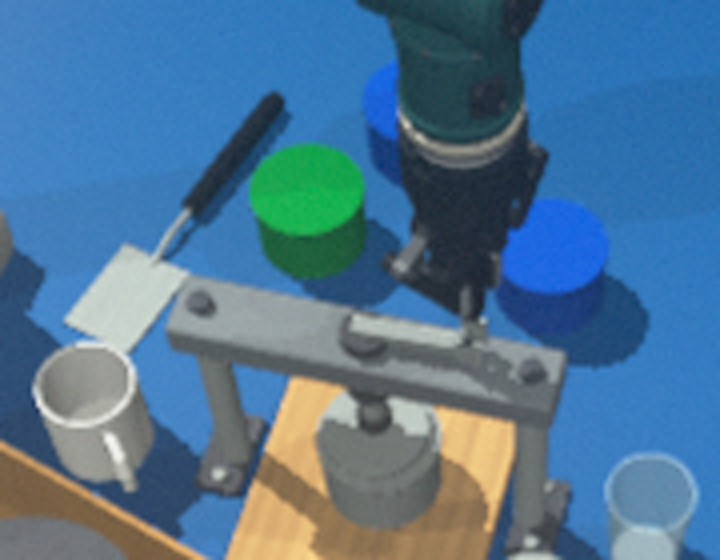

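The resisting force rose steadily from 8.9 to 12.6 N, about 60 N of clamp, and the plate is on the lid. I'll release and lift straight off.

>>> jog_arm([
  [0, 0, 0, 0, 30],
  [0, 0, 0, 0, 40],
  [0, 0, 0, 0, 45],
  [0, 0, 0, 0, 45],
  [0, 0, -10, 0, 45],
  [0, 0, -20, 0, 45],
  [0, 0, -25, 0, 45],
  [0, 0, -25, 0, 45],
  [0, 0, -25, 0, 45],
  [0, 0, 0, 0, 45],
])

```text
time: 13.05
eef_pos: [525.4, -29.4, 400.8]
ee_rot: [0.004, 0.707, 0.707, 0.004]
wrist_force: [0.2, 0.6, 1.2]
gripper_width: 45.1
```

>>> jog_arm([
  [-30, 0, -5, 0, 45],
  [-30, 0, -5, 0, 45],
  [-30, 0, 0, 0, 45],
  [-30, 0, 0, 0, 45],
  [-30, 0, 0, 0, 45],
  [-30, 0, 0, 0, 45],
  [0, 0, 0, 0, 45],
])

```text
time: 13.63
eef_pos: [520.8, -218.7, 404.3]
ee_rot: [0.001, 0.711, 0.703, -0.002]
wrist_force: [-0.6, -1.4, -0.8]
gripper_width: 45.0
```

```bash
python3 - <<'E'
from h import *
w=vision.read_camera("wrist");cv2.imwrite("pics/w9.png",w["image"][:,:,::-1])
t=vision.read_camera("top");crop(t,"pics/t9.png",270,110,450,240,4)
s=vision.read_camera("scene");crop(s,"pics/s9.png",190,100,370,240,4)
for n,c in(("top",t),("scene",s),("wrist",w)):
    P=dpt(c);Z=P[...,2];r=np.hypot(P[...,0]-516,P[...,1]+34)
    for lo,hi in((236,262),(262,285),(285,310),(310,328),(328,345)):
        m=(r<40)&(Z>lo)&(Z<hi)&(c["depth"]>0)
        if m.sum()>2:print(n,lo,m.sum(),P[m].mean(0).round(1))
E
python3 pl.py
```

```text
top 236 30 [510.  -36.6 244.5]
top 262 5 [507.8 -32.3 281. ]
top 285 26 [508.2 -35.1 298.2]
top 310 33 [512.4 -35.1 323. ]
top 328 71 [516.1 -37.6 330.1]
scene 236 46 [518.6 -32.5 247.1]
scene 262 22 [520.3 -30.9 278.1]
scene 285 48 [520.4 -31.3 298.2]
scene 310 36 [521.7 -32.  319.8]
scene 328 41 [516.8 -36.  331.7]
wrist 236 25 [510.6 -45.6 240.9]
top [(78, 14), (80, 30), (82, 30), (84, 12), (88, 17), (90, 56), (92, 84), (94, 31)]
hub/arm z 80 [219.9 227.6 230.2]
scene [(78, 12), (80, 23), (82, 34), (84, 37), (86, 22), (88, 28), (90, 46), (92, 87), (94, 85), (96, 60), (98, 24)]
hub/arm z 55 [220.8 228.6 233.1]
```

View pics/t9.png

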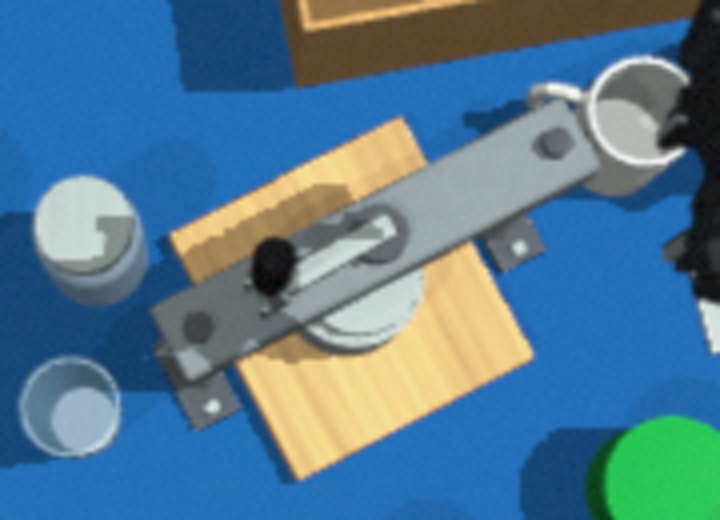

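View pics/s9.png

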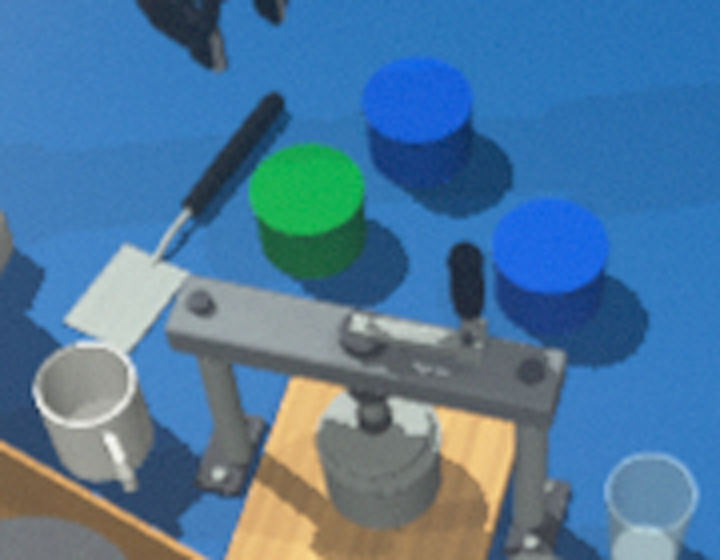

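View pics/w9.png

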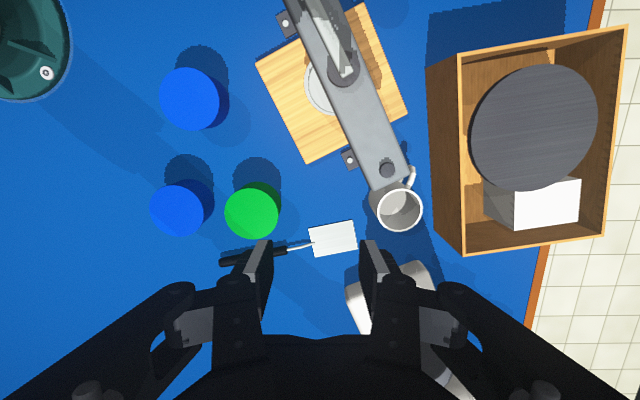

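The views agree. The handle stands upright on the hinge: its top is at about (516,-37) mm and the hinge at about (516,-34). The plate is on the lid, and the tin, mug, tumbler and canister are where they were. Handing in.

```bash
python3 -c "
from cell import env
print(env.finish_job())"
```

```text
the job is handed in; nothing more can be done
None
```

The tin is clamped and the job is handed in, after about 14 s of the 69 s allowed. I swung the folded handle upright, gripped it again centred, and wound the crank clockwise about 5.8 rad. Then I let go and moved the arm clear.

**Clamp force:** turning the crank took about 8.9 N while free and 12.6 N at the end. By the figures given, that rise of 3.7 N means roughly 60 N on the lid. The depth images put the plate on the lid, and the distance it dropped fits the screw pitch.

**Handle:** it is upright to within about 0.05 rad, measured by depth after release.

**Surroundings:** the tin, mug, tumbler, canister and look-alikes appear unmoved in the last pictures.

**What did not go cleanly:**
- **First lift:** the handle slipped in the pads and stopped about 0.2 rad short of upright. I pushed it farther out and gripped it again before winding.
- **Vertical pull:** while winding, friction in the grip pulled on the wrist with up to about 15 N, well under the limit.
- **Clamp estimates:** near the end, force and crank angle gave slightly different values (52 and 62 N), both within the firm range.

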